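Set a composing stick to its measure with a bar from the sloped rack

ROBOT

A 6-joint arm with a two-finger parallel gripper is mounted at the origin on a cart in front of the work surface, level with it; the furniture and walls round the work are solid. World frame = base frame: x ahead of the robot, y to its left, z up, the work surface at z = 0. Lengths are in m, angles in rad, forces in N, time in s.
With the tool pointing down it reaches from about 0.375 to 0.975 m from the base axis. Payload 3.8 kg.
Tool frame: the origin (TCP) lies on the centre line of the jaws, within the pads' length; the fingertips stand ctrl.tips_ahead ahead of it and the grasp point (between the pads) lies 5 mm behind it (ctrl.tips_ahead is the distance from the TCP to the fingertips, in m); z points along the fingers, y is the line along which they close (so a half turn about z gives the same grasp; the last joint's range is limited). The gripper opens to 85 mm and grips with 20 to 120 N. Pads are 22 mm wide; open, the fingers measure 114 mm over their backs; the gripper's body (76 mm by 85 mm) begins 54 mm behind the grasp point. The pads swing forward as they close: fully open they stand 13 mm farther back than shut.
Start: joints at [-1.358, 0.264, 1.604, -0, 1.274, -0.037], TCP at [0.167, -0.654, 0.245] pointing down, gripper open.
Joint ranges: [-2.63, 2.63], [-0.94, 2.18], [0.31, 2.57], [-1.31, 4.45], [0, 2.66], [-2.55, 2.55]. Speed limits (rad/s): [2.57, 2.57, 3.14, 3.14, 3.14, 3.14].

INTERFACE

Orientations are given as a 3x3 rotation matrix whose columns are the frame's x, y, z axes.
In Python, from plant import ctrl, viewer, job gives the robot as it stands.
- The arm moves only by the shell command python3 -m creep 'ROWS' [FORCE]. ROWS is JSON, one flat list of numbers, 7 for each row, row after row: the shift along the world's x, y, z in units of 0.75 m (1.0 is 0.75 m), then the turn, a rotation vector about the world's x, y, z in units of 1.5 rad (1.0 is 1.5 rad), then the closure, from -1 (fully open) to 1 (shut), so that 0 is half open. A call has 1 to 5 rows; each row shifts and turns the commanded pose from where the row before left it; what a row does not reach is not made up. A row lasts 1/12 s, in which the tool goes at most 41.7 mm and 7.16 degrees, less where a joint would pass 70% of its speed; a pose out of reach is approached as far as the arm can. A call with a number of a shift or a turn outside -1 to 1 is refused whole. A call with a gripper value outside its range is refused whole. The fingers move at their own pace and stop on an object; FORCE is the grip in N (left out, the last holds). Time passes only in rows, so rows that do not move let the fingers close. It gives the time, the measured TCP pose, the force, the opening and the grip force at its end, in the units of the state.
- ctrl.observe(): the state, without advancing time (a new reading comes with each control period).
- viewer.read_camera(name): name is "scene" or "top"; returns a dict with "image" (400x640x3 uint8, red, green, blue), "mtx" (3x3 intrinsics, pixels), "D" ([k1, k2, p1, p2, k3] as OpenCV has them; the pictures are not rectified), "R" (3x3) and "t" (3): a world point X has camera coordinates R X + t. Camera axes: x right, y down, z forward; pixel columns grow to the right and rows downward; lengths in m; the calibration is good to about 2 mm. A picture is of the moment at which its call begins. There is no depth.
- job.close_job(): hands the job in; it is judged then, once.
The state is a dict: "time": time; "joint_pos": joint angles; "qvel": joint speeds; "tau": joint torques, N m; "eef_pos": TCP position; "orientation": TCP orientation; "ft_force": force on the tool from outside, world axes, zero at the start; "torque": the same for the moment, N m; "grip_width": finger opening in m; "finger_force": force on a finger pad.
Only numpy, scipy, OpenCV 4.12 (cv2) and the standard library are available. Lean on these libraries where they do the work, as an engineer would, in place of code of your own. Each camera call takes 0.05 s, during which the arm holds its last target. There are 200 camera calls.

TASK

Set the composing stick to the 80 mm measure: draw the middle-length metal bar straight out of its sloping pocket, along its own length, so that the light rack is neither tipped nor dragged along, and lay the bar gently in the stick, lengthwise on the bed between the fixed end wall and the sliding knee. Then slide the knee up by feel until the bar is held between knee and end wall with no gap left, snug but not forced, the stick staying against its bench stop. Leave the other two bars in the rack and everything else where it is.

Things in the scene. Friction and masses are not known exactly. Their poses are not given: they have to be found in the camera images.
- bar80_center (a point): Centre of the middle-length bar, the one to use: plain metal, 80 mm long (x), 14 mm wide (y), 22 mm high (z), 66 g, two dark lines round its outer end. Its x axis runs along its length and points into the pocket (down the slope); the way out is -x. Its z axis is square to its upper face. At the start 42 mm are in the pocket and 38 mm stick out.
- bar60_center (a point): Centre of the shortest bar, 60 mm long, same section and axes; 18 mm of it stick out. Stays in the rack.
- bar100_center (a point): Centre of the longest bar, 100 mm long, same section and axes; 58 mm of it stick out. Stays in the rack.
- rack: Light loose rack (0.15 kg): pale wooden block 130 mm wide (y), 72 mm tall, on two bent-wire skids. Origin: centre of its footprint, z up. Three closed pockets 46 mm apart along y, 42 mm deep, 16 x 24 mm inside (2 mm play), open to the rack's -x side and rising 35 degrees that way; which bar is in which varies. Pulled any way but along its pocket, a bar jams and tips or drags the rack.
- stick: Composing stick: a loose flat steel tray 48 mm (x) by 190 mm (y), 0.6 kg with knee. Origin: centre of its underside, z up. Bed 2 mm thick; back wall along its +x edge (inner face at x = +22 mm), fixed end wall at its -y end (inner face at y = -89 mm), both 20 mm high; its -x side and +y end are open.
- stick_knee (a joint): Travel of the knee in m, 0 (farthest out) to 0.080, growing towards the fixed end wall (along the stick's -y). The knee stays where it is left; about 1 N moves it. At value j its face towards the end wall is at y = 45 mm - j in the stick's frame, so it touches an 80 mm bar set against the end wall at j = 0.054.
- knee_back (a point): Push point on the back of the knee (the face away from the end wall), 10 mm to the open (-x) side of the stick's long axis, 12 mm above the bench; travels with the knee. The knee is a cross wall 5 mm thick, its top at 20 mm. Behind it the bed is bare except for a low foot with a thumb screw (16 mm across, 18 mm high) along the back wall, at stick x over +6 mm. Axes as the stick's.
- the_key: Bystander: T-handled quoin key, 70 x 90 x 12 mm, lying on the bench; leave alone.
- bodkin: Bystander: bodkin, 109 mm long, dark handle 19 mm thick, lying on the bench; leave alone.
- type_block: Bystander: block of metal type lines, 51 x 34 x 23 mm; leave alone.
- wood_letter: Bystander: wooden letter block, 44 x 36 x 23 mm; leave alone.
- h_block: Bystander: metal block with H ends, 50 x 82 x 26 mm; leave alone.
- stop: Fixed dark iron bench stop, 70 x 18 mm, 16 mm high, against which the stick's closed end rests, so that the stick does not give way when the knee is pushed. Origin: centre of its underside; axes as the stick's.
Not all that is in view belongs to the job. Leave any blue look-alike of the part that bears bar80_center alone.

How it is judged:
At the end, for the whole second after the job is handed in: 80 mm bar flat in the stick (within 0.06 rad of its length), one end within 2 mm of the end wall, knee within 1.5 mm of closed on it; stick moved under 12 mm; rack level (0.05 rad), moved under 10 mm, the other bars in it (moved under 20 mm); stick and rack at rest (x of bar80_center in the frame of stick between -0.02 and 0.018 m and y of bar80_center in the frame of stick between -0.051 and -0.047 m and z of bar80_center in the frame of stick between 0.006 and 0.016 m and angle between the x axis of bar80_center and the y axis of stick, either way round below 0.06 rad and value of joint stick_knee between 0.0525 and 0.0558 m and distance of stick from where it was at the start of the episode below 0.012 m and angle between stick's own z axis and vertical below 0.03 rad and distance of rack from where it was at the start of the episode below 0.01 m and angle between rack's own z axis and vertical below 0.05 rad and distance of each of bar60_center, bar100_center from where it was at the start of the episode below 0.02 m and linear speed of each of stick, rack below 0.01 m/s); the robot touches nothing.
It fails at once if the rack is tipped by more than 0.1 rad (6 degrees) (angle between rack's own z axis and vertical above 0.1 rad).
It fails at once if the rack is dragged or lifted by more than 15 mm (distance of rack from where it was at the start of the episode above 0.015 m).
It fails at once if the bar is dropped (moves faster than 0.6 m/s with no finger on it) (linear speed of bar80 above 0.6 m/s and contact force between the fingers and bar80 below 0.05 N).
It fails at once if a bystander is shifted by more than 20 mm (distance of any of the_key, bodkin, type_block, wood_letter, h_block from where it was at the start of the episode above 0.02 m).
It fails at once if the stick or its knee is forced (fingers press on it with more than 30 N) (contact force between the fingers and stick above 30 N).
It also fails if it takes over 48 s, if anything falls off the work surface, if the arm or the gripper's body presses on something with over 40 N, if the wrist force passes 120 N, or if a joint passes its speed limit or range.

## Working session

There is one attempt and no reset: what is moved stays moved. The work goes in short steps, Python scripts to look and compute and a shell command to move; the robot and the scene stay as the last step left them, time stands still between calls to the robot, and variables do not carry over. Pictures are saved under pics/ and viewed, at most 10 in all, crops included, and the job is handed in when it is done.

```bash
ls; mkdir -p pics; python3 - <<'E'
from plant import ctrl,viewer,job
import cv2,numpy as np
print(ctrl.tips_ahead, ctrl.observe())
for n in("scene","top"):
    c=viewer.read_camera(n); cv2.imwrite(f'pics/{n}0.png',c["image"][...,::-1]); print(n,c["mtx"],c["D"],c["R"],c["t"])
E
```

```text
pics
0.014 {'time': 0.0, 'joint_pos': array([-1.35791216e+00,  2.64146792e-01,  1.60436352e+00,  5.88703872e-06,
        1.27342113e+00, -3.69367789e-02]), 'qvel': array([-0.00051616,  0.00103416,  0.00042509,  0.0005742 , -0.00100516,
        0.00037382]), 'tau': array([ 7.72383821e-03, -5.00100911e+01, -3.55061388e+01, -1.60737312e-03,
        1.22025898e-01, -3.92219126e-04]), 'eef_pos': array([ 0.16683632, -0.65395835,  0.24491663]), 'orientation': array([[ 9.68957132e-01,  2.47228785e-01, -6.60778153e-05],
       [ 2.47228793e-01, -9.68957075e-01,  3.32330813e-04],
       [ 1.81351766e-05, -3.38350650e-04, -9.99999943e-01]]), 'ft_force': array([-0.80393894, -0.35050288,  0.45311308]), 'torque': array([ 0.02076758,  0.05485775, -0.01783773]), 'finger_force': 1.0401958599686623, 'grip_width': 0.08534834169934001}
scene [[424.50587458   0.         317.72287358]
 [  0.         424.50587458 198.08349036]
 [  0.           0.           1.        ]] [0.01190043 0.         0.         0.         0.        ] [[-0.88009693 -0.47469328 -0.00978161]
 [-0.23862757  0.46004631 -0.85522761]
 [ 0.4104708  -0.75034903 -0.51816026]] [0.44649496 0.18834895 0.71473419]
top [[462.67278256   0.         314.54148956]
 [  0.         462.67278256 194.57057128]
 [  0.           0.           1.        ]] [-0.02907528  0.          0.          0.          0.        ] [[-6.84781047e-04 -9.99998359e-01  1.67730663e-03]
 [-9.71278902e-01  2.66009208e-04 -2.37943739e-01]
 [ 2.37942903e-01 -1.79207191e-03 -9.71277490e-01]] [-0.00547444  0.55897762  0.98949539]
```

View pics/scene0.png

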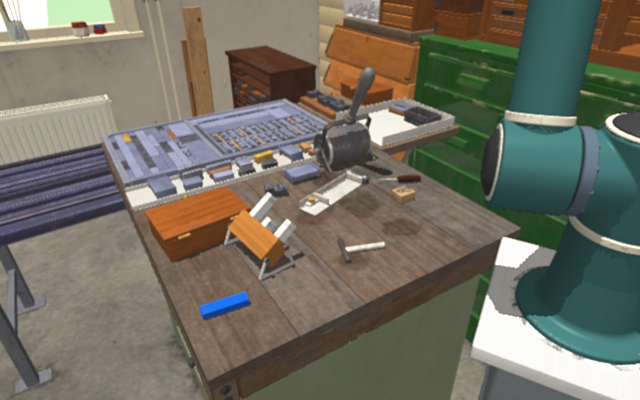

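View pics/top0.png

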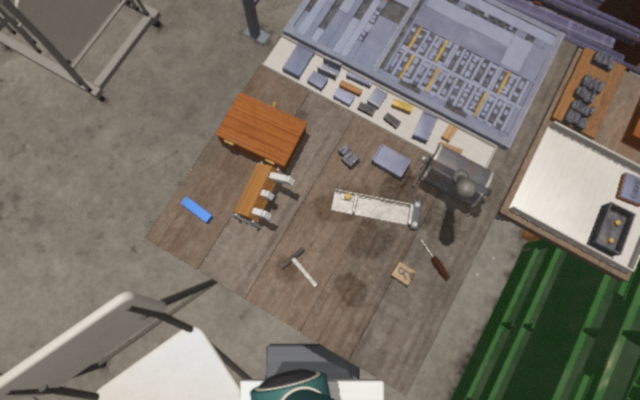

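```bash
python3 - <<'E'
import cv2
a=cv2.imread('pics/top0.png')[155:240,225:425]; cv2.imwrite('pics/top0c.png',cv2.resize(a,None,fx=4,fy=4,interpolation=cv2.INTER_CUBIC))
a=cv2.imread('pics/scene0.png')[165:281,215:375]; cv2.imwrite('pics/scene0c.png',cv2.resize(a,None,fx=5,fy=5,interpolation=cv2.INTER_CUBIC))
E
```

```text
(no output)
```

View pics/top0c.png

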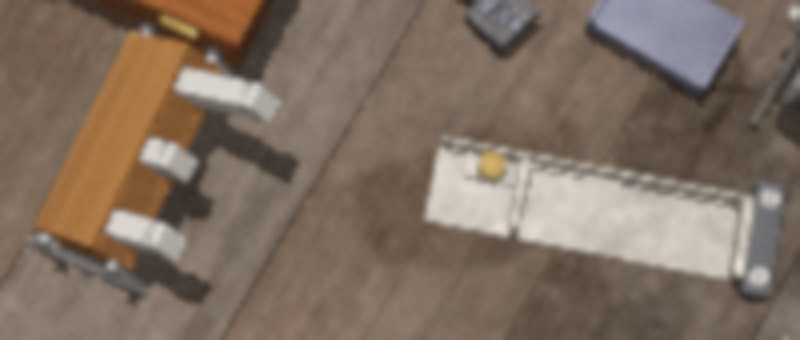

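View pics/scene0c.png

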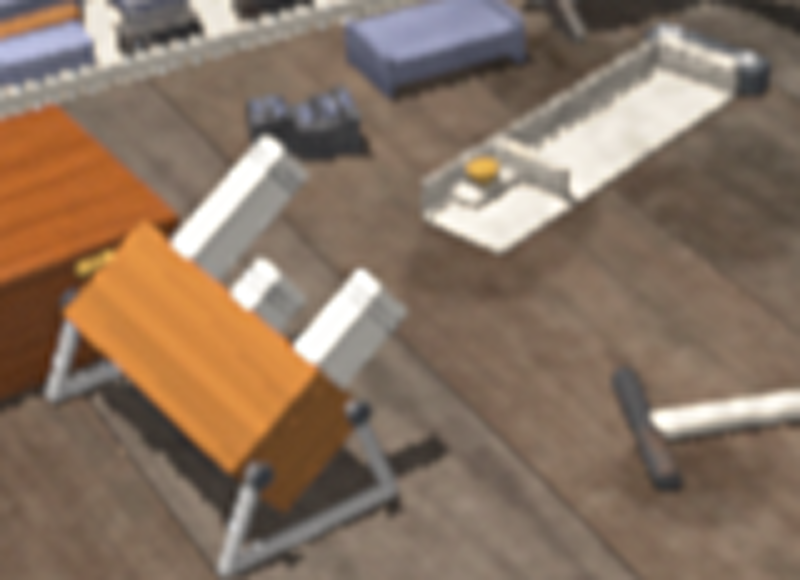

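```bash
python3 - <<'E'
import cv2,numpy as np
def z(f,x,y):
    a=cv2.imread(f)[y:y+30,x:x+30]; a=cv2.resize(a,None,fx=13,fy=13,interpolation=cv2.INTER_CUBIC).astype(float)
    return np.clip((a-60)*255/190,0,255).astype(np.uint8)
cv2.imwrite('pics/z1.png',np.hstack([z('pics/top0.png',247,198),z('pics/scene0.png',272,215)]))
E
```

```text
(no output)
```

View pics/z1.png

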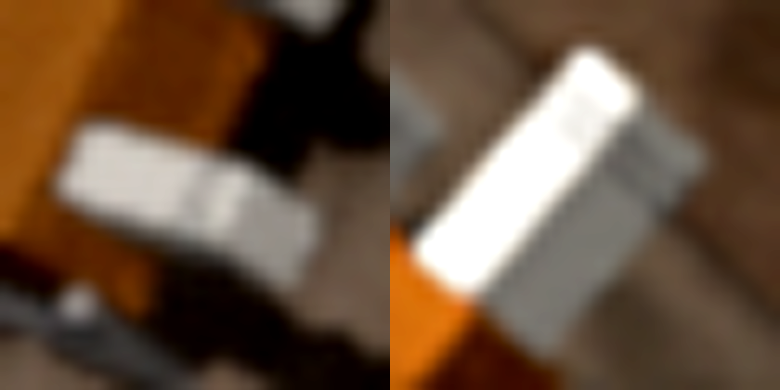

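```bash
cat > h.py <<'E'
import cv2,numpy as np
from plant import ctrl,viewer,job
def ray(c,p):
    u=cv2.undistortPoints(np.array([[p]],float),c["mtx"],np.array(c["D"],float))[0,0]
    R=np.array(c["R"]);return -R.T@c["t"], R.T@np.array([u[0],u[1],1])
def plane(c,p,z):
    o,d=ray(c,p); return o+d*(z-o[2])/d[2]
def tri(c1,p1,c2,p2):
    o1,d1=ray(c1,p1);o2,d2=ray(c2,p2)
    s=np.linalg.lstsq(np.c_[d1,-d2],o2-o1,rcond=None)[0]
    a,b=o1+s[0]*d1,o2+s[1]*d2
    return (a+b)/2,np.linalg.norm(a-b)*1000
E
python3 - <<'E'
from h import *
np.set_printoptions(precision=4,suppress=True)
S=viewer.read_camera("scene");T=viewer.read_camera("top")
zt=lambda u,v:(247+(u+.5)/13-.5,198+(v+.5)/13-.5)
zs=lambda u,v:(272+(u-390+.5)/13-.5,215+(v+.5)/13-.5)
P=[tri(T,zt(*a),S,zs(*b)) for a,b in [((245,155),(588,45)),((215,252),(640,98)),((78,125),(412,245)),((58,195),(472,297))]]
for p in P:print(p)
o=(P[0][0]+P[1][0])/2;i=(P[2][0]+P[3][0])/2;d=i-o
print(o,i,np.linalg.norm(d),np.degrees(np.arctan2(-d[2],np.hypot(*d[:2]))),np.degrees(np.arctan2(d[1],d[0])))
w=P[0][0]-P[1][0];print('w',w,np.degrees(np.arctan2(w[1],w[0])))
# rack block upper edge: top crop and scene crop
ct=lambda u,v:(225+(u+.5)/4-.5,155+(v+.5)/4-.5)
cs=lambda u,v:(215+(u+.5)/5-.5,165+(v+.5)/5-.5)
for a,b in [((128,30),(65,310)),((35,235),(235,475))]:print('blk',tri(T,ct(*a),S,cs(*b)))
for a,b in [((425,222),(500,252)),((733,278),(735,95))]:
    print('stick',plane(T,ct(*a),.002),plane(S,cs(*b),.002))
print('knee front low',plane(T,ct(512,238),.002),plane(S,cs(572,200),.002),'knee top front', tri(T,ct(517,235),S,cs(572,178)))
print('corner open back top',plane(T,ct(443,135),.02),plane(S,cs(425,183),.02))
E
```

```text
(array([0.5189, 0.1031, 0.087 ]), np.float64(2.5843007565314906))
(array([0.5043, 0.1088, 0.0853]), np.float64(1.4797675380881599))
(array([0.5291, 0.1348, 0.0679]), np.float64(0.8936578031212583))
(array([0.517 , 0.1382, 0.065 ]), np.float64(1.2851024138974294))
[0.5116 0.106  0.0862] [0.5231 0.1365 0.0664] 0.038122565904026386 31.19267244815678 69.36853177130833
w [ 0.0147 -0.0058  0.0017] -21.489882197412516
blk (array([0.6434, 0.1315, 0.0444]), np.float64(1.4992197564375491))
blk (array([0.5218, 0.1832, 0.0425]), np.float64(3.253715041857049))
stick [ 0.5364 -0.0452  0.002 ] [ 0.5384 -0.0427  0.002 ]
stick [ 0.502  -0.2295  0.002 ] [ 0.5015 -0.2264  0.002 ]
knee front low [ 0.5265 -0.0975  0.002 ] [ 0.5296 -0.0975  0.002 ] knee top front (array([ 0.528 , -0.0988,  0.0135]), np.float64(4.115061703720871))
corner open back top [ 0.5859 -0.0558  0.02  ] [ 0.5838 -0.0537  0.02  ]
```

Candidates: the bar with two end lines and medium projection, top px (262,214) / scene px (284,228), is the 80 mm bar. The others are bar100 at (281,178), bar60 at (267,195) and the blue look-alike at (196,209). The close crop shows the two dark lines on my choice.

```bash
python3 -m creep '[0.0204,0.0455,0.012,0,0,0.0623,0.2,0.0204,0.0455,0.012,0,0,0.0623,0.2,0.0204,0.0455,0.012,0,0,0.0623,0.2,0.0204,0.0455,0,0,0,0.0623,0.2,0.0204,0.0455,0,0,0,0.0623,0.2]'
python3 -m creep '[0.0204,0.0455,0,0,0,0.0623,0.2,0.0204,0.0455,0,0,0,0.0623,0.2,0.0204,0.0455,0,0,0,0.0623,0.2,0.0204,0.0455,0,0,0,0.0623,0.2,0.0204,0.0455,0,0,0,0.0623,0.2]'
python3 -m creep '[0.0204,0.0455,0,-0.0377,0.0154,0,0.2,0.0204,0.0455,0,-0.0377,0.0154,0,0.2,0.0204,0.0455,0,-0.0377,0.0154,0,0.2,0.0204,0.0455,0,-0.0377,0.0154,0,0.2,0.0204,0.0455,0,-0.0377,0.0154,0,0.2]'
```

```text
time: 0.62
eef_pos: [0.2437, -0.4819, 0.2723]
orientation: [[0.751, 0.66, 0.0], [0.66, -0.751, 0.0], [0.0, 0.0, -1.0]]
ft_force: [1.2, -0.2, -1.6]
grip_width: 0.0342
finger_force: 0.0
time: 1.03
eef_pos: [0.3198, -0.3107, 0.2716]
orientation: [[0.373, 0.928, -0.001], [0.928, -0.373, 0.001], [0.001, -0.001, -1.0]]
ft_force: [1.3, 0.3, -2.2]
grip_width: 0.0342
finger_force: 0.0
time: 1.45
eef_pos: [0.3963, -0.1405, 0.2727]
orientation: [[0.36, 0.926, -0.113], [0.882, -0.377, -0.282], [-0.304, 0.002, -0.953]]
ft_force: [0.9, -0.2, -2.3]
grip_width: 0.0341
finger_force: 0.0
```

```bash
python3 -m creep '[0.0204,0.0455,0,-0.0377,0.0154,0,0.2,0.0204,0.0455,0,-0.0377,0.0154,0,0.2,0.0204,0.0455,0,-0.0377,0.0154,0,0.2,0.0204,0.0455,0,-0.0377,0.0154,0,0.2,0.0204,0.0455,0,-0.0377,0.0154,0,0.2]'
python3 -m creep '[0.0204,0.0455,-0.02,0,0,0,0.2,0.0204,0.0455,-0.02,0,0,0,0.2,0.0204,0.0455,-0.02,0,0,0,0.2,0.0204,0.0455,-0.02,0,0,0,0.2,0.0204,0.0455,-0.02,0,0,0,0.2]'
python3 -m creep '[0,0,0,0,0,0,0.2,0,0,0,0,0,0,0.2,0,0,0,0,0,0,0.2]'
python3 - <<'E'
from h import *
for n in("scene","top"): cv2.imwrite(f'pics/{n}1.png',viewer.read_camera(n)["image"][...,::-1])
a=cv2.imread('pics/scene1.png')[130:270,180:340];b=cv2.imread('pics/top1.png')[130:270,190:350]
cv2.imwrite('pics/c1.png',cv2.resize(np.hstack([a,b]),None,fx=2.5,fy=2.5,interpolation=cv2.INTER_CUBIC))
E
```

```text
time: 1.87
eef_pos: [0.473, 0.0307, 0.2722]
orientation: [[0.307, 0.927, -0.217], [0.757, -0.376, -0.534], [-0.576, 0.0, -0.817]]
ft_force: [1.6, -1.0, -1.3]
grip_width: 0.0338
finger_force: 0.0
time: 2.28
eef_pos: [0.5494, 0.2009, 0.1956]
orientation: [[0.307, 0.926, -0.218], [0.759, -0.377, -0.532], [-0.575, -0.002, -0.818]]
ft_force: [0.9, -0.6, -1.9]
grip_width: 0.0343
finger_force: 0.0
time: 2.53
eef_pos: [0.5489, 0.1987, 0.1966]
orientation: [[0.307, 0.926, -0.218], [0.758, -0.377, -0.532], [-0.575, -0.002, -0.818]]
ft_force: [0.3, -0.3, -2.1]
grip_width: 0.0342
finger_force: 0.0
```

View pics/c1.png

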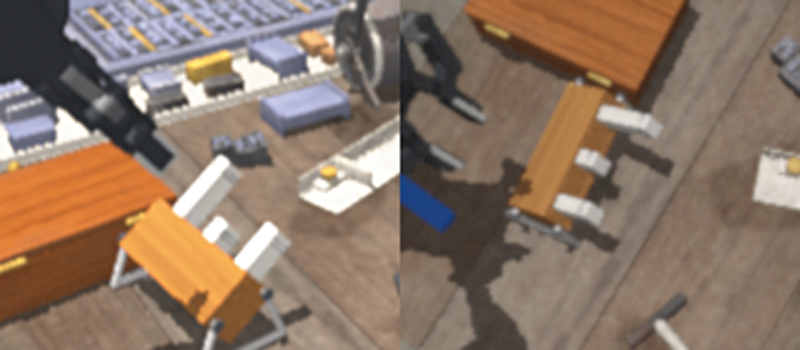

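```bash
python3 - <<'E'
from h import *
s=ctrl.observe();R=s["orientation"];p=s["eef_pos"]
for n in("scene","top"):
    c=viewer.read_camera(n)
    for y in(-.017,.017):
        X=p+R@np.array([0,y,.012])
        q=cv2.projectPoints(X.reshape(1,3),cv2.Rodrigues(np.array(c["R"]))[0],np.array(c["t"],float),c["mtx"],np.array(c["D"],float))[0].ravel()
        o=(180,130,0) if n=="scene" else (190,130,400)
        print(n,q,(q-o[:2])*2.5+[o[2],0])
E
```

```text
scene [245.59581028 192.96171818] [163.98952569 157.40429545]
scene [234.9430804  185.08333642] [137.35770099 137.70834105]
top [213.65207653 193.88179257] [459.13019133 159.70448142]
top [220.75108098 178.85656079] [476.87770244 122.14140198]
```

```bash
python3 -m creep '[-0.0057,-0.0139,-0.0219,0,0,0,0.2,-0.0057,-0.0139,-0.0219,0,0,0,0.2,-0.0057,-0.0139,-0.0219,0,0,0,0.2,-0.0057,-0.0139,-0.0219,0,0,0,0.2,0,0,0,0,0,0,0.2]'
python3 -m creep '[0,0,0,0,0,0,0.2]'
python3 - <<'E'
from h import *
for n in("scene","top"): cv2.imwrite(f'pics/{n}2.png',viewer.read_camera(n)["image"][...,::-1])
a=cv2.imread('pics/scene2.png')[160:260,220:320];b=cv2.imread('pics/top2.png')[160:260,220:320]
cv2.imwrite('pics/c2.png',cv2.resize(np.hstack([a,b]),None,fx=4,fy=4,interpolation=cv2.INTER_CUBIC))
E
```

```text
time: 3.15
eef_pos: [0.5294, 0.1543, 0.1297]
orientation: [[0.308, 0.925, -0.222], [0.757, -0.379, -0.532], [-0.577, -0.004, -0.817]]
ft_force: [-1.0, 0.3, -3.3]
grip_width: 0.0339
finger_force: 0.0
time: 3.23
eef_pos: [0.5315, 0.1562, 0.132]
orientation: [[0.309, 0.926, -0.218], [0.758, -0.379, -0.531], [-0.574, -0.001, -0.819]]
ft_force: [0.2, -0.2, -1.2]
grip_width: 0.034
finger_force: 0.0
```

View pics/c2.png

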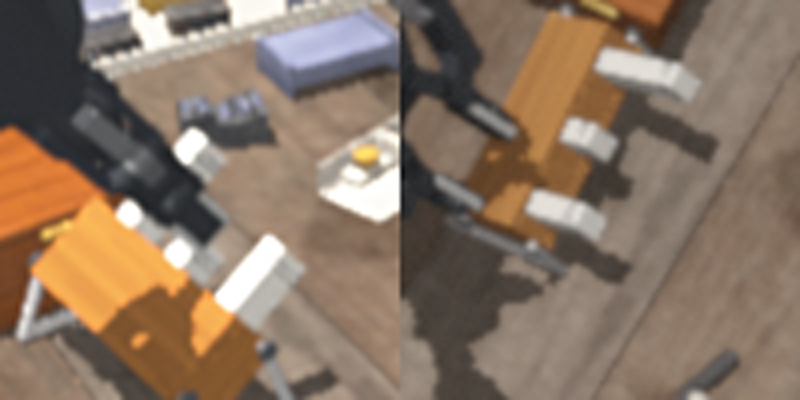

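```bash
python3 -m creep '[-0.0028,-0.0069,-0.0111,0,0,0,0.2,-0.0028,-0.0069,-0.0111,0,0,0,0.2,-0.0028,-0.0069,-0.0111,0,0,0,0.2,-0.0028,-0.0069,-0.0111,0,0,0,0.2,-0.0014,-0.0035,-0.0055,0,0,0,0.2]'
python3 -m creep '[-0.0014,-0.0035,-0.0055,0,0,0,0.2,-0.0014,-0.0035,-0.0055,0,0,0,0.2,-0.0014,-0.0035,-0.0055,0,0,0,0.2,-0.0014,-0.0034,-0.0055,0,0,0,0.2,0,0,0,0,0,0,0.2]'
python3 -m creep '[0,0,0,0,0,0,0.2]'
python3 - <<'E'
from h import *
for n in("scene","top"): cv2.imwrite(f'pics/{n}3.png',viewer.read_camera(n)["image"][...,::-1])
a=cv2.imread('pics/scene3.png')[190:260,240:310];b=cv2.imread('pics/top3.png')[180:250,230:300]
cv2.imwrite('pics/c3.png',cv2.resize(np.hstack([a,b]),None,fx=5.7,fy=5.7,interpolation=cv2.INTER_CUBIC))
E
```

```text
time: 3.75
eef_pos: [0.5214, 0.1329, 0.0924]
orientation: [[0.307, 0.926, -0.219], [0.758, -0.377, -0.532], [-0.575, -0.003, -0.818]]
ft_force: [-1.4, -0.1, -2.1]
grip_width: 0.0341
finger_force: 0.0
time: 4.17
eef_pos: [0.5179, 0.123, 0.0768]
orientation: [[0.308, 0.926, -0.218], [0.758, -0.377, -0.531], [-0.574, -0.002, -0.819]]
ft_force: [-0.2, -0.2, -2.5]
grip_width: 0.0345
finger_force: 0.0
time: 4.25
eef_pos: [0.5185, 0.1235, 0.0775]
orientation: [[0.308, 0.926, -0.217], [0.759, -0.377, -0.531], [-0.574, -0.001, -0.819]]
ft_force: [-0.2, 0.3, -1.4]
grip_width: 0.0342
finger_force: 0.0
```

View pics/c3.png

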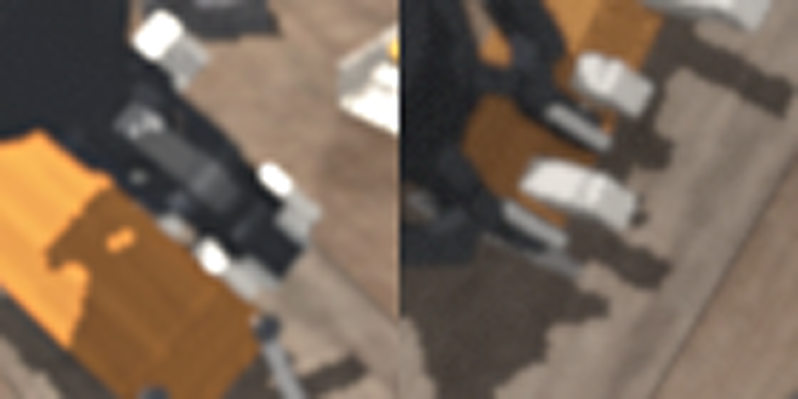

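```bash
python3 -m creep '[-0.0005,-0.0013,-0.0019,0,0,0,0.4,-0.0005,-0.0012,-0.0019,0,0,0,0.5,0,0,0,0,0,0,0.55,0,0,0,0,0,0,0.6,0,0,0,0,0,0,0.6]' 20
python3 -m creep '[0,0,0,0,0,0,0.62,0,0,0,0,0,0,0.64]' 20
```

```text
time: 4.77
eef_pos: [0.5179, 0.1218, 0.0748]
orientation: [[0.309, 0.926, -0.217], [0.759, -0.377, -0.531], [-0.574, -0.001, -0.819]]
ft_force: [0.8, 0.4, -2.2]
grip_width: 0.0172
finger_force: 0.0
time: 4.93
eef_pos: [0.5181, 0.1218, 0.0749]
orientation: [[0.309, 0.926, -0.216], [0.759, -0.377, -0.531], [-0.573, -0.0, -0.819]]
ft_force: [-0.0, 1.0, -1.6]
grip_width: 0.0155
finger_force: 0.2
```

```bash
python3 -m creep '[0,0,0,0,0,0,0.66,0,0,0,0,0,0,0.7,0,0,0,0,0,0,0.8,0,0,0,0,0,0,0.8]' 40
python3 -m creep '[0,0,0,0,0,0,0.8,0,0,0,0,0,0,0.8]' 40
```

```text
time: 5.27
eef_pos: [0.5184, 0.1217, 0.0751]
orientation: [[0.309, 0.926, -0.216], [0.759, -0.377, -0.531], [-0.573, 0.0, -0.819]]
ft_force: [2.4, -0.9, -0.2]
grip_width: 0.0126
finger_force: 39.9
time: 5.43
eef_pos: [0.5183, 0.1217, 0.0751]
orientation: [[0.309, 0.926, -0.216], [0.759, -0.377, -0.531], [-0.573, 0.0, -0.819]]
ft_force: [2.7, -0.3, -0.9]
grip_width: 0.0127
finger_force: 39.9
```

```bash
python3 -m creep '[-0.00206,-0.00506,0.00382,0,0,0,0.8,-0.00206,-0.00506,0.00382,0,0,0,0.8,-0.00206,-0.00506,0.00382,0,0,0,0.8]'
python3 -m creep '[-0.00206,-0.00506,0.00382,0,0,0,0.8,-0.00206,-0.00506,0.00382,0,0,0,0.8,-0.00206,-0.00506,0.00382,0,0,0,0.8]'
```

```text
time: 5.68
eef_pos: [0.5125, 0.1101, 0.0833]
orientation: [[0.308, 0.926, -0.218], [0.759, -0.377, -0.531], [-0.574, -0.002, -0.819]]
ft_force: [0.9, -0.7, -3.3]
grip_width: 0.0127
finger_force: 39.6
time: 5.93
eef_pos: [0.508, 0.0984, 0.0922]
orientation: [[0.308, 0.926, -0.218], [0.759, -0.377, -0.531], [-0.574, -0.001, -0.819]]
ft_force: [0.6, 0.7, -3.4]
grip_width: 0.0129
finger_force: 39.6
```

Forces are small and there is no drag on the rack, so I'll continue until the bar is clear.

```bash
python3 -m creep '[-0.00206,-0.00506,0.00382,0,0,0,0.8,-0.00206,-0.00506,0.00382,0,0,0,0.8,-0.00206,-0.00506,0.00382,0,0,0,0.8,-0.00206,-0.00506,0.00382,0,0,0,0.8]'
python3 -m creep '[-0.00412,-0.01012,0.00764,0,0,0,0.8,-0.00412,-0.01012,0.00764,0,0,0,0.8,-0.00412,-0.01012,0.00764,0,0,0,0.8,0,0,0,0,0,0,0.8]'
python3 - <<'E'
from h import *
for n in("scene","top"): cv2.imwrite(f'pics/{n}4.png',viewer.read_camera(n)["image"][...,::-1])
a=cv2.imread('pics/scene4.png')[150:290,210:370];b=cv2.imread('pics/top4.png')[130:270,220:380]
cv2.imwrite('pics/c4.png',cv2.resize(np.hstack([a,b]),None,fx=2.5,fy=2.5,interpolation=cv2.INTER_CUBIC))
E
```

```text
time: 6.27
eef_pos: [0.5022, 0.0834, 0.1038]
orientation: [[0.309, 0.926, -0.217], [0.759, -0.377, -0.531], [-0.574, -0.001, -0.819]]
ft_force: [0.1, -1.1, -2.8]
grip_width: 0.013
finger_force: 39.6
time: 6.6
eef_pos: [0.4929, 0.0597, 0.1221]
orientation: [[0.31, 0.926, -0.217], [0.758, -0.378, -0.531], [-0.574, 0.0, -0.819]]
ft_force: [0.3, -0.0, -1.9]
grip_width: 0.0129
finger_force: 39.6
```

View pics/c4.png

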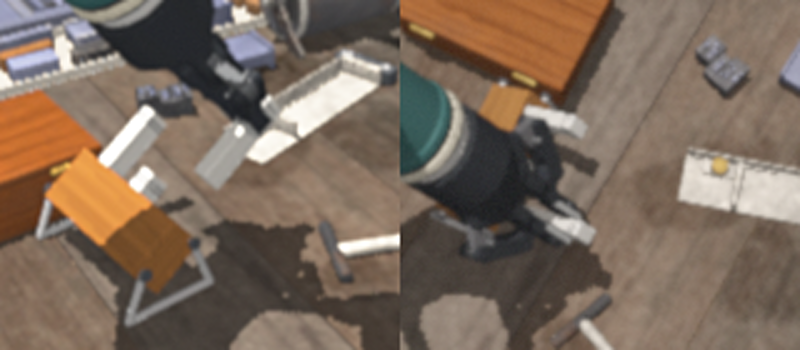

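```bash
python3 -m creep '[0.004,-0.035,0,0.0471,-0.0192,0,0.8,0.004,-0.035,0,0.0471,-0.0192,0,0.8,0.004,-0.035,0,0.0471,-0.0192,0,0.8,0.004,-0.035,0,0.0471,-0.0192,0,0.8]'
python3 - <<'E'
from h import *
S=viewer.read_camera("scene");T=viewer.read_camera("top")
print(tri(T,(465,186),S,(368,72)),tri(T,(420,180),S,(327,165)))
E
```

```text
time: 7.03
eef_pos: [0.5057, -0.0442, 0.1208]
orientation: [[0.358, 0.927, -0.111], [0.885, -0.375, -0.276], [-0.298, 0.001, -0.955]]
ft_force: [0.6, -0.1, -3.6]
grip_width: 0.0131
finger_force: 39.6
(array([ 0.52434521, -0.28418597,  0.26944775]), np.float64(2.8953579477864104)) (array([ 0.6133745 , -0.26032263,  0.0132263 ]), np.float64(9.911929414624463))
```

```bash
python3 -m creep '[0.0047,-0.0311,0,0.0471,-0.0192,0,0.8,0.0047,-0.0311,0,0.0471,-0.0192,0,0.8,0.0047,-0.0311,0,0.0471,-0.0192,0,0.8,0.0047,-0.0311,0,0.0471,-0.0192,0,0.8,0.0047,-0.0311,0,0,0,0.065,0.8]'
python3 -m creep '[0.0047,-0.0311,-0.01,0,0,0.065,0.8,0,0,-0.02,0,0,0,0.8,0,0,-0.02,0,0,0,0.8,0,0,0,0,0,0,0.8]'
```

```text
time: 7.55
eef_pos: [0.5224, -0.1624, 0.1208]
orientation: [[0.286, 0.958, 0.001], [0.958, -0.286, 0.002], [0.002, 0.0, -1.0]]
ft_force: [-0.0, -0.6, -2.2]
grip_width: 0.0129
finger_force: 39.7
time: 7.88
eef_pos: [0.5239, -0.1828, 0.0796]
orientation: [[0.191, 0.982, -0.007], [0.982, -0.191, 0.002], [0.001, -0.007, -1.0]]
ft_force: [-1.1, -0.2, -4.0]
grip_width: 0.0129
finger_force: 39.6
```

```bash
python3 -m creep '[0.001,-0.001,-0.015,0,0,0,0.8,0.001,-0.001,-0.015,0,0,0,0.8,0,0,-0.014,0,0,0,0.8,0,0,-0.009,0,0,0,0.8,0,0,0,0,0,0,0.8]'
python3 -m creep '[0,0,-0.004,0,0,0,0.8,0,0,0,0,0,0,0.8]'
```

```text
time: 8.3
eef_pos: [0.5263, -0.1844, 0.0412]
orientation: [[0.19, 0.982, -0.004], [0.982, -0.19, 0.001], [0.0, -0.004, -1.0]]
ft_force: [-0.5, 0.1, -2.1]
grip_width: 0.0126
finger_force: 39.6
time: 8.47
eef_pos: [0.5278, -0.1853, 0.0402]
orientation: [[0.19, 0.982, -0.001], [0.982, -0.19, -0.0], [-0.0, -0.001, -1.0]]
ft_force: [0.4, 0.4, -2.7]
grip_width: 0.0129
finger_force: 39.6
```

```bash
python3 -m creep '[-0.0005,0,-0.005,0,0,0,0.8,-0.0005,0,-0.005,0,0,0,0.8,0,0,-0.003,0,0,0,0.8,0,0,0,0,0,0,0.8]'
python3 -m creep '[0,0,-0.002,0,0,0,0.8,0,0,0,0,0,0,0.8]'
python3 -m creep '[0,0,-0.002,0,0,0,0.8,0,0,0,0,0,0,0.8]'
python3 -m creep '[0,0,-0.002,0,0,0,0.8,0,0,0,0,0,0,0.8]'
```

```text
time: 8.8
eef_pos: [0.5266, -0.1853, 0.0301]
orientation: [[0.19, 0.982, -0.001], [0.982, -0.19, -0.0], [-0.0, -0.001, -1.0]]
ft_force: [-1.2, 0.4, -2.3]
grip_width: 0.0128
finger_force: 39.6
time: 8.97
eef_pos: [0.527, -0.1854, 0.029]
orientation: [[0.19, 0.982, -0.001], [0.982, -0.19, -0.0], [-0.0, -0.001, -1.0]]
ft_force: [0.7, -0.3, -3.4]
grip_width: 0.0131
finger_force: 39.6
time: 9.13
eef_pos: [0.527, -0.1854, 0.0275]
orientation: [[0.19, 0.982, -0.001], [0.982, -0.19, -0.0], [-0.0, -0.001, -1.0]]
ft_force: [-0.2, -0.8, -2.6]
grip_width: 0.0127
finger_force: 39.6
time: 9.3
eef_pos: [0.5269, -0.1854, 0.0259]
orientation: [[0.19, 0.982, -0.001], [0.982, -0.19, -0.0], [-0.0, -0.001, -1.0]]
ft_force: [-0.8, -0.2, -2.2]
grip_width: 0.0131
finger_force: 39.6
```

```bash
python3 -m creep '[0,0,-0.0015,0,0,0,0.8,0,0,0,0,0,0,0.8]'
python3 -m creep '[0,0,-0.0015,0,0,0,0.8,0,0,0,0,0,0,0.8]'
python3 - <<'E'
from h import *
for n in("scene","top"): cv2.imwrite(f'pics/{n}5.png',viewer.read_camera(n)["image"][...,::-1])
a=cv2.imread('pics/scene5.png')[160:240,280:380];b=cv2.imread('pics/top5.png')[165:245,325:425]
cv2.imwrite('pics/c5.png',cv2.resize(np.hstack([a,b]),None,fx=4,fy=4,interpolation=cv2.INTER_CUBIC))
E
```

```text
time: 9.47
eef_pos: [0.5271, -0.1854, 0.0257]
orientation: [[0.19, 0.982, -0.001], [0.982, -0.19, -0.0], [-0.0, -0.001, -1.0]]
ft_force: [-2.8, 0.9, 3.5]
grip_width: 0.0129
finger_force: 40.3
time: 9.63
eef_pos: [0.5272, -0.1854, 0.0256]
orientation: [[0.19, 0.982, -0.001], [0.982, -0.19, -0.0], [-0.0, -0.001, -1.0]]
ft_force: [-4.7, 2.5, 11.9]
grip_width: 0.0128
finger_force: 41.4
```

```bash
python3 -m creep '[0,0,0.001,0,0,0,0.68,0,0,0,0,0,0,0.6,0,0,0,0,0,0,0.55,0,0,0,0,0,0,0.53,0,0,0,0,0,0,0.53]'
python3 -m creep '[0,0,0.01,0,0,0,0.53,0,0,0.02,0,0,0,0.53,0,0,0.03,0,0,0,0.53,0,0,0.03,0,0,0,0.53]'
```

```text
time: 10.15
eef_pos: [0.5269, -0.1854, 0.0243]
orientation: [[0.19, 0.982, -0.001], [0.982, -0.19, -0.0], [-0.0, -0.001, -1.0]]
ft_force: [0.2, -0.3, -2.3]
grip_width: 0.02
finger_force: 0.0
time: 10.48
eef_pos: [0.5263, -0.1851, 0.0923]
orientation: [[0.19, 0.982, -0.002], [0.982, -0.19, 0.0], [-0.0, -0.002, -1.0]]
ft_force: [0.7, 0.2, -1.7]
grip_width: 0.0201
finger_force: 0.0
```

```bash
python3 -m creep '[0.006,0.0398,0,0,0,0,1,0.006,0.0398,0,0,0,0,1,0.006,0.0398,0,0,0,0,1,0.006,0.0398,0,0,0,0,1,0,0,0,0,0,0,1]' 20
python3 - <<'E'
from h import *
for n in("scene","top"): cv2.imwrite(f'pics/{n}6.png',viewer.read_camera(n)["image"][...,::-1])
a=cv2.imread('pics/scene6.png')[160:250,285:385];b=cv2.imread('pics/top6.png')[165:255,325:425]
cv2.imwrite('pics/c6.png',cv2.resize(np.hstack([a,b]),None,fx=4,fy=4,interpolation=cv2.INTER_CUBIC))
E
```

```text
time: 10.9
eef_pos: [0.5456, -0.0619, 0.0927]
orientation: [[0.187, 0.982, 0.0], [0.982, -0.187, 0.001], [0.001, -0.0, -1.0]]
ft_force: [-0.4, -0.4, -2.8]
grip_width: -0.0001
finger_force: 0.0
```

View pics/c6.png

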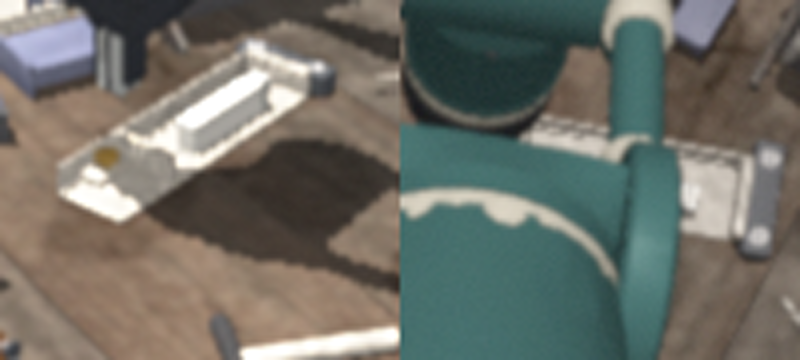

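```bash
python3 -m creep '[0,0,-0.02,0,0,0,1,0,0,-0.02,0,0,0,1,0,0,-0.02,0,0,0,1,0,0,-0.01,0,0,0,1,0,0,0,0,0,0,1]'
python3 -m creep '[0,0,0,0,0,0,1]'
```

```text
time: 11.42
eef_pos: [0.5431, -0.0667, 0.0377]
orientation: [[0.191, 0.982, -0.005], [0.982, -0.191, 0.0], [-0.001, -0.005, -1.0]]
ft_force: [-0.0, -0.4, -2.3]
grip_width: -0.0004
finger_force: 0.0
time: 11.5
eef_pos: [0.5447, -0.0668, 0.0394]
orientation: [[0.191, 0.982, -0.002], [0.982, -0.191, -0.0], [-0.001, -0.001, -1.0]]
ft_force: [0.9, -0.4, -2.2]
grip_width: 0.0002
finger_force: 0.0
```

```bash
python3 -m creep '[0,0,-0.008,0,0,0,1,0,0,-0.008,0,0,0,1,0,0,-0.006,0,0,0,1,0,0,0,0,0,0,1,0,0,0,0,0,0,1]'
```

```text
time: 11.92
eef_pos: [0.5447, -0.0659, 0.0228]
orientation: [[0.19, 0.982, -0.001], [0.982, -0.19, -0.0], [-0.001, -0.001, -1.0]]
ft_force: [-0.4, 0.4, -2.8]
grip_width: 0.0001
finger_force: 0.0
```

```bash
python3 -m creep '[-0.0015,-0.0079,0,0,0,0,1,-0.0015,-0.0079,0,0,0,0,1,-0.0015,-0.0079,0,0,0,0,1,-0.0015,-0.0079,0,0,0,0,1,-0.0015,-0.0079,0,0,0,0,1]'
python3 -m creep '[-0.0008,-0.004,0,0,0,0,1,-0.0008,-0.004,0,0,0,0,1,-0.0008,-0.004,0,0,0,0,1,-0.0008,-0.004,0,0,0,0,1,-0.0008,-0.004,0,0,0,0,1]'
python3 - <<'E'
from h import *
d=ctrl.observe()["eef_pos"][:2]-[.5429,-.1419];print(d@[.9816,-.1908],d@[.1908,.9816])
E
```

```text
time: 12.33
eef_pos: [0.5395, -0.0963, 0.0234]
orientation: [[0.191, 0.982, -0.0], [0.982, -0.191, -0.0], [-0.0, -0.0, -1.0]]
ft_force: [0.1, 0.3, -1.1]
grip_width: 0.0001
finger_force: 0.6
time: 12.75
eef_pos: [0.5365, -0.1108, 0.0232]
orientation: [[0.19, 0.982, -0.0], [0.982, -0.19, -0.0], [-0.0, -0.0, -1.0]]
ft_force: [0.3, 1.0, -1.9]
grip_width: 0.0001
finger_force: 0.5
-0.012213511495231822 0.029261062950076612
```

```bash
python3 -m creep '[-0.0008,-0.004,0,0,0,0,1,-0.0008,-0.004,0,0,0,0,1,-0.0008,-0.004,0,0,0,0,1,-0.0008,-0.004,0,0,0,0,1,-0.0004,-0.002,0,0,0,0,1]'
python3 -m creep '[-0.0004,-0.002,0,0,0,0,1,-0.0004,-0.002,0,0,0,0,1]'
python3 -m creep '[-0.0003,-0.0015,0,0,0,0,1,-0.0002,-0.001,0,0,0,0,1]'
```

```text
time: 13.17
eef_pos: [0.5338, -0.1245, 0.0232]
orientation: [[0.19, 0.982, -0.0], [0.982, -0.19, -0.001], [-0.001, -0.0, -1.0]]
ft_force: [0.3, 0.5, -0.9]
grip_width: -0.0002
finger_force: 0.8
time: 13.33
eef_pos: [0.5332, -0.1273, 0.0232]
orientation: [[0.19, 0.982, -0.0], [0.982, -0.19, -0.0], [-0.0, -0.0, -1.0]]
ft_force: [-0.1, 1.5, -0.2]
grip_width: -0.0003
finger_force: 0.8
time: 13.5
eef_pos: [0.5328, -0.1291, 0.0232]
orientation: [[0.19, 0.982, -0.0], [0.982, -0.19, -0.0], [-0.0, -0.0, -1.0]]
ft_force: [0.1, 2.1, -0.3]
grip_width: 0.0003
finger_force: 0.9
```

```bash
for i in 1; do python3 -m creep '[-0.0002,-0.001,0,0,0,0,1,0,0,0,0,0,0,1]' | egrep 'pos|force'; done
python3 -m creep '[-0.0002,-0.001,0,0,0,0,1,0,0,0,0,0,0,1]'| egrep 'pos|ft_'
python3 -m creep '[-0.0002,-0.001,0,0,0,0,1,0,0,0,0,0,0,1]'| egrep 'pos|ft_'
```

```text
eef_pos: [0.5326, -0.1299, 0.0231]
ft_force: [1.2, 0.6, -1.4]
finger_force: 0.4
eef_pos: [0.5324, -0.1306, 0.0231]
ft_force: [1.3, 1.0, -0.6]
eef_pos: [0.5323, -0.1313, 0.0231]
ft_force: [1.2, 0.2, -0.5]
```

```bash
python3 -m creep '[-0.0002,-0.001,0,0,0,0,1,0,0,0,0,0,0,1]'| egrep 'pos|ft_'
python3 -m creep '[-0.0002,-0.001,0,0,0,0,1,0,0,0,0,0,0,1]'| egrep 'pos|ft_'
```

```text
eef_pos: [0.5321, -0.1321, 0.0231]
ft_force: [0.9, 0.6, -1.3]
eef_pos: [0.532, -0.1329, 0.0231]
ft_force: [0.3, 0.3, -2.5]
```

```bash
python3 -m creep '[-0.0002,-0.001,0,0,0,0,1,0,0,0,0,0,0,1]'| egrep 'pos|ft_'

```

```text
eef_pos: [0.5318, -0.1336, 0.0231]
ft_force: [1.1, 0.7, -0.7]
```

```bash
python3 -m creep '[-0.0002,-0.001,0,0,0,0,1,0,0,0,0,0,0,1]'| egrep 'pos|ft_'
```

```text
eef_pos: [0.5317, -0.1344, 0.0231]
ft_force: [1.0, 0.7, -1.8]
```

```bash
python3 -m creep '[-0.0002,-0.001,0,0,0,0,1,0,0,0,0,0,0,1]'| egrep 'pos|ft_'
```

```text
eef_pos: [0.5315, -0.1348, 0.0231]
ft_force: [2.0, 3.6, -1.8]
```

```bash
python3 -m creep '[-0.0002,-0.001,0,0,0,0,1,0,0,0,0,0,0,1]'| egrep 'pos|ft_'
```

```text
eef_pos: [0.5314, -0.1352, 0.0231]
ft_force: [0.9, 4.4, -1.1]
```

```bash
python3 -m creep '[-0.0002,-0.001,0,0,0,0,1,0,0,0,0,0,0,1]'| egrep 'pos|ft_'
```

```text
eef_pos: [0.5314, -0.1353, 0.0231]
ft_force: [2.2, 7.1, -2.0]
```

```bash
python3 -m creep '[-0.0002,-0.001,0,0,0,0,1,0,0,0,0,0,0,1]'| egrep 'pos|ft_'
```

```text
eef_pos: [0.5314, -0.1353, 0.0231]
ft_force: [3.0, 9.7, -0.6]
```

```bash
python3 -m creep '[0.0005,0.003,0,0,0,0,1,0.001,0.006,0,0,0,0,1,0.0015,0.008,0,0,0,0,1,0,0,0,0,0,0,1]'| egrep 'pos|ft_'
python3 -m creep '[0,0,0.03,0,0,0,1,0,0,0.04,0,0,0,1,0,0,0.05,0,0,0,1,0,0,0.05,0,0,0,1,0,0,0.03,0,0,0,1]'| egrep 'pos|ft_'
python3 -m creep '[0,-0.05,0.04,0,0,0,1,-0.03,-0.03,0.03,0,0,0,1,-0.05,0,0,0,0,0,1,-0.05,0,0,0,0,0,1,-0.05,0,0,0,0,0,1]'| egrep 'pos|ft_'
```

```text
eef_pos: [0.5331, -0.1239, 0.023]
ft_force: [-0.1, -0.8, -2.4]
eef_pos: [0.5349, -0.1252, 0.1774]
ft_force: [1.7, 0.8, -1.5]
eef_pos: [0.397, -0.1801, 0.2221]
ft_force: [-1.5, -0.2, -2.1]
```

```bash
python3 - <<'E'
from h import *
S=viewer.read_camera("scene");im=S["image"];cv2.imwrite('pics/scene7.png',im[...,::-1])
a=cv2.imread('pics/scene0.png');b=im[...,::-1]
def orange(i):
    h=cv2.cvtColor(np.ascontiguousarray(i[195:290,215:310]),cv2.COLOR_BGR2HSV);return cv2.inRange(h,(8,120,60),(18,255,255))
for n,sl in(('rack skid',(slice(235,290),slice(225,300))),('stop',(slice(160,190),slice(340,375))),('bar100',(slice(188,222),slice(245,278))),('stick open end',(slice(190,220),slice(296,330)))):
    f=lambda i:cv2.cvtColor(np.ascontiguousarray(i[sl]),cv2.COLOR_BGR2GRAY).astype(np.float32)
    print(n,cv2.phaseCorrelate(f(a),f(b),cv2.createHanningWindow(f(a).shape[::-1],cv2.CV_32F)))
O=np.array([.5429,-.1419]);x=np.array([.9816,-.1908]);y=np.array([.1908,.9816])
for X in(-.008,-.014):
  row=[]
  for Y in range(-96,10,3):
    w=np.r_[O+X*x+Y/1000*y,.024]
    q=cv2.projectPoints(w.reshape(1,3),cv2.Rodrigues(np.array(S["R"]))[0],np.array(S["t"],float),S["mtx"],np.array(S["D"],float))[0].ravel()
    row.append((Y,int(cv2.getRectSubPix(np.ascontiguousarray(im[...,1]),(1,1),tuple(map(float,q)))[0,0])))
  print(X,row)
E
```

```text
rack skid ((1.4484019578895513, -0.26467566673204246), 1.1215329119364421)
stop ((-0.20068025060350436, 0.12009355788621967), 0.7119343090940404)
bar100 ((0.3156887669103128, -0.2526644073313733), 1.0248842025980538)
stick open end ((-0.4073673803787692, -0.40369751707048884), 0.4479818625582589)
-0.008 [(-96, 127), (-93, 161), (-90, 205), (-87, 239), (-84, 254), (-81, 255), (-78, 255), (-75, 254), (-72, 255), (-69, 255), (-66, 255), (-63, 255), (-60, 255), (-57, 255), (-54, 255), (-51, 255), (-48, 255), (-45, 255), (-42, 255), (-39, 255), (-36, 255), (-33, 255), (-30, 255), (-27, 255), (-24, 255), (-21, 255), (-18, 255), (-15, 255), (-12, 255), (-9, 250), (-6, 236), (-3, 225), (0, 222), (3, 209), (6, 192), (9, 181)]
-0.014 [(-96, 119), (-93, 143), (-90, 172), (-87, 201), (-84, 219), (-81, 222), (-78, 223), (-75, 238), (-72, 232), (-69, 240), (-66, 243), (-63, 249), (-60, 241), (-57, 243), (-54, 243), (-51, 245), (-48, 245), (-45, 242), (-42, 244), (-39, 244), (-36, 251), (-33, 242), (-30, 247), (-27, 242), (-24, 251), (-21, 242), (-18, 246), (-15, 243), (-12, 246), (-9, 241), (-6, 231), (-3, 227), (0, 224), (3, 210), (6, 191), (9, 179)]
```

```bash
python3 -m creep '[0,0,0,0,0,0,1,0,0,0,0,0,0,1,0,0,0,0,0,0,1,0,0,0,0,0,0,1,0,0,0,0,0,0,1]'| egrep 'time|pos'
python3 -c "
from plant import job
print(job.close_job())"
```

```text
time: 16.97
eef_pos: [0.3994, -0.1797, 0.2218]
the job is handed in; nothing more can be done
None
```

The job is handed in, with no verdict returned: the 80 mm bar lies flat in the stick between end wall and knee (last image: about -88 to -9 mm along the stick), the knee stopped solid on it at about 10 N, and rack and stick shifted only an estimated 1–3 mm in the images.

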